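# Load the type holder into the blocking press

## Robot

A 6-joint arm with a two-finger parallel gripper is mounted at the origin on the work surface. World frame = base frame: x ahead of the robot, y to its left, z up, the work surface at z = 0. Lengths are in m, angles in rad, forces in N, time in s.
With the tool pointing down it reaches from about 0.325 to 0.875 m from the base axis. Payload 4.4 kg.
Tool frame: the origin (TCP) lies at the very end of the fingers, on their centre line; the grasp point (between the pads) lies 19 mm behind it; z points along the fingers, y is the line along which they close (so a half turn about z gives the same grasp; the last joint's range is limited). The gripper opens to 85 mm and grips with 20 to 120 N. Pads are 22 mm wide; open, the fingers measure 114 mm over their backs; the gripper's body (76 mm by 85 mm) begins 54 mm behind the grasp point. The pads swing forward as they close: fully open they stand 13 mm farther back than shut.
Start: joints at [1.067, 0.207, 1.542, -0, 1.393, -0.15], TCP at [0.199, 0.54, 0.231] pointing down, gripper open.
Joint ranges: [-2.73, 2.73], [-0.86, 2.22], [0.23, 2.46], [-1.11, 4.25], [0.08, 2.63], [-2.82, 2.82]. Speed limits (rad/s): [2.79, 2.79, 3.14, 3.14, 3.14, 3.14].

## Interface

Orientations are given as a unit quaternion [w, x, y, z].
In Python, from rig import bot gives the robot as it stands.
- The arm moves only by the tool drive_tool, never from a script. Its argument "steps" is one flat list of numbers, 7 for each row, row after row: the closure in counts, from 0 (fully open) to 255 (shut), then the shift along the tool's x, y, z in mm, then the turn, a rotation vector about the tool's x, y, z in degrees. A call has 1 to 8 rows; each row is the pose to reach, as a shift and turn from the pose commanded when the call began, along the tool's axes at that moment; what a row does not reach only later rows make up. A row lasts 1/10 s, in which the tool goes at most 50 mm and 8.59 degrees, less where a joint would pass 70% of its speed; a pose out of reach is approached as far as the arm can. A call with a gripper value outside its range is refused whole. The fingers move at their own pace and stop on an object; "force" is the grip in N (left out, the last holds). Time passes only in rows, so rows that repeat a pose let the fingers close. It gives the time, the measured TCP pose, the force, the opening and the grip force at its end, in the units of the state.
- bot.get_state(): the state, without advancing time (a new reading comes with each control period).
- bot.snapshot(name): name is "side" or "top"; returns the picture (400x640x3 uint8, red, green, blue); there is no depth.
- bot.get_calibration(name): a dict with "fx", "fy", "cx", "cy" (pixels), "k1" (the pictures are not rectified: a ray, as slopes to the right and down, at radius r is drawn at 1 + k1 r^2 times it, then the intrinsics apply), "world_to_cam" (4x4, takes a point from world to camera coordinates). Camera axes: x right, y up, looking along -z (the intrinsics and any distortion apply to the point x, -y, -z); pixel columns grow to the right and rows downward; lengths in m; the calibration is good to about 2 mm. A picture is of the moment at which its call begins. get_calibration takes no time and is no camera call.
- bot.sign_off(): hands the job in; it is judged then, once.
The state is a dict: "time": time; "joint_positions": joint angles; "qvel": joint speeds; "tau": joint torques, N m; "ee_pos": TCP position; "ee_rot": TCP orientation; "contact_force": force on the tool from outside, world axes, zero at the start; "moment": the same for the moment, N m; "grip_width": opening from 0.0 (shut) to 1.0 (fully open); "grip_force": force on a finger pad.
Only numpy, scipy, OpenCV 4.12 (cv2) and the standard library are available. Lean on these libraries where they do the work, as an engineer would, in place of code of your own. Each camera call takes 0.05 s, during which the arm holds its last target. There are 200 camera calls.

## Task

In this bookbinder's workshop, load the wide type holder into the blocking press: set it flat on the open front of the press bed and slide it by its handle between the two guides, under the pressure plate, until it is fully home against the stop at the back. Leave it there, and leave the narrow type holder where it lies.

Things in the scene. Friction and masses are not known exactly. Their poses are not given: they have to be found in the camera images.
- wide_holder: Loose, 0.2-0.3 kg, in mm: aluminium block 70 (x) by 80 (y) by 14 high, three raised brass type lines on top (to 22 high), dark wooden handle. Origin: centre of the block's underside; x: level, away from the handle (goes into the press first); z up. Handle: bar along x from -125 to -45, 22 wide, 6 to 40 above the underside; grip across it from above near x = -85. Handle points about to -y.
- narrow_holder: Bystander, leave alone: a type holder of the same length, handle and axes, but its block is only 44 mm wide with a single brass line. It and the wide one lie side by side about 170 mm apart, either one nearer the robot.
- press: Grey press, fixed (mm). Origin: on the bench, under where the centre of the wide holder's block belongs when home; x: level, the way the holder slides in (roughly +y); z up. Steel bed 140 wide, top 12 above the bench, x from -150 (open front) to 125. Fixed pressure plate over x -35 to 35, 62 to 80 above the bench; C-frame's arm above it, from x = 0 back, 157 to 212 high; column behind.
- press_mouth (a point): Point on the bed's top (12 mm above the bench) at the mouth between the guides, 64 mm in front of home: press x = -64, y = 0, same axes. Two guides, 10 high above the bed, leave a channel 92 wide from press x = -35 to 35 and flare in front to about 115 wide at this point. The stop's face is at press x = 35, where the front edge of the wide block rests when home.

How it is judged:
At the end, for the whole second after the job is handed in: The wide type holder rests flat and still on the press bed (6 mm, 6 degrees), under the pressure plate, within 12 mm of touching the stop, 15 mm of the channel's centre line and 11 degrees of its direction; the narrow holder is within 30 mm of where it was (x of wide_holder in the frame of press between -0.012 and 0.012 m and y of wide_holder in the frame of press between -0.015 and 0.015 m and z of wide_holder in the frame of press between 0.006 and 0.018 m and angle between the x axis of wide_holder and the x axis of press, either way round below 0.2 rad and angle between wide_holder's own z axis and vertical below 0.1 rad and linear speed of wide_holder below 0.02 m/s and distance of narrow_holder from where it was at the start of the episode below 0.03 m).
It fails at once if the narrow type holder was moved by more than 30 mm (distance of narrow_holder from where it was at the start of the episode above 0.03 m).
It also fails if it takes over 40 s, if anything falls off the work surface, if the arm or the gripper's body presses on something with over 40 N, if the wrist force passes 120 N, or if a joint passes its speed limit or range.

## Working session

There is one attempt and no reset: what is moved stays moved. The work goes in short steps, Python scripts to look and compute and a tool call to move; the robot and the scene stay as the last step left them, time stands still between calls to the robot, and variables do not carry over. Pictures are saved under pics/ and viewed, at most 10 in all, crops included, and the job is handed in when it is done.

Besides the shell and the picture viewer there is one more tool, called after "Call:" by a JSON object that holds its "method" and its "body". drive_tool: Moves the arm, as the interface text tells. Its arguments: {"type":"object","properties":{"steps":{"type":"array"},"force":{"type":"number"}},"required":["steps"]}

```bash
mkdir -p pics
python3 - <<'E'
from rig import bot
import cv2
for n in("side","top"):
    cv2.imwrite(f"pics/{n}0.png",bot.snapshot(n)[:,:,::-1])
    c=bot.get_calibration(n);print(n,c)
s=bot.get_state();print(s["time"],s["ee_pos"],s["ee_rot"])
E
```

```text
side {'fx': 423.4529554024748, 'fy': 423.4529554024748, 'cx': 315.6875021557194, 'cy': 196.6306906044595, 'k1': 0.0018058359264088058, 'world_to_cam': array([[ 0.90472544, -0.42597909, -0.00370149, -0.45879303],
       [ 0.28968384,  0.60883442,  0.73851467, -0.24001367],
       [-0.31233821, -0.66922527,  0.67422724, -0.7837767 ],
       [ 0.        ,  0.        ,  0.        ,  1.        ]])}
top {'fx': 401.52594776730854, 'fy': 401.52594776730854, 'cx': 324.9602574102199, 'cy': 196.8746650014275, 'k1': -0.02688424622569783, 'world_to_cam': array([[ 0.00101285, -0.99985688,  0.01688751,  0.06828851],
       [ 0.99545224,  0.00261675,  0.09522604, -0.54406857],
       [-0.0952566 ,  0.01671426,  0.99531242, -0.78450071],
       [ 0.        ,  0.        ,  0.        ,  1.        ]])}
0.1 [0.1983458  0.53896571 0.23020845] [-3.35671816e-04  1.75480878e-01  9.84482271e-01 -1.00329240e-03]
```

View pics/side0.png

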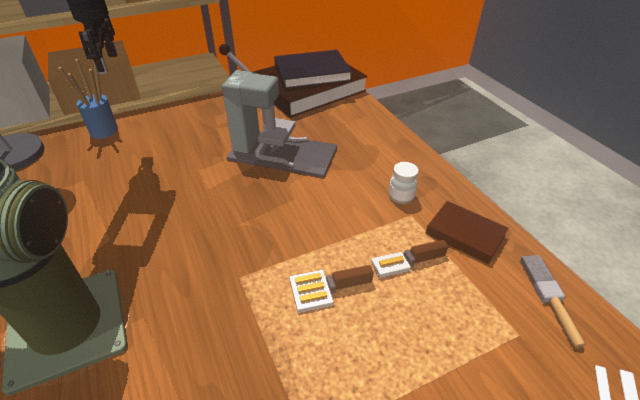

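View pics/top0.png

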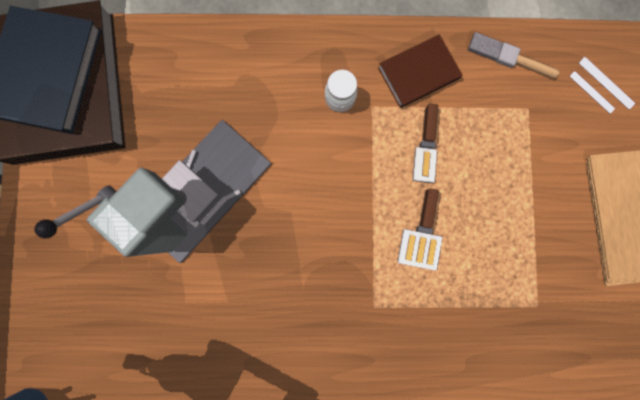

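The top view shows the wide holder with its block at about (421,250) and its handle up to (431,192). The narrow holder's block is at (426,164). The press front is at about (247,145), sliding in towards the lower left. The side view shows the wide block at (312,291) and the press at (275,140). I'll enlarge both.

Run:
```python
import cv2,numpy as np
s=cv2.imread("pics/side0.png");t=cv2.imread("pics/top0.png")
def crop(im,x,y,w,h,k):
    o=cv2.resize(im[y:y+h,x:x+w],None,fx=k,fy=k,interpolation=cv2.INTER_CUBIC)
    for i in range(0,w,10):
        cv2.line(o,(i*k,0),(i*k,8 if i%50 else 16),(0,255,0),1)
        if i%20==0: cv2.putText(o,str(x+i),(i*k,26),0,.4,(0,255,0),1)
    for i in range(0,h,10):
        cv2.line(o,(0,i*k),(8,i*k),(0,255,0),1)
        if i%20==0: cv2.putText(o,str(y+i),(10,i*k+4),0,.4,(0,255,0),1)
    return o
cv2.imwrite("pics/hold.png",np.hstack([crop(t,385,180,65,100,6),crop(s,285,235,65+1,100,6)][:1]+[crop(s,280,255,66,0+100,6)[:600]])[:, :800])
cv2.imwrite("pics/ptop.png",crop(t,80,110,200,160,4)[:, :800][:600])
cv2.imwrite("pics/pside.png",crop(s,215,60,130,118,5))
```

```text
(no output)
```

View pics/hold.png

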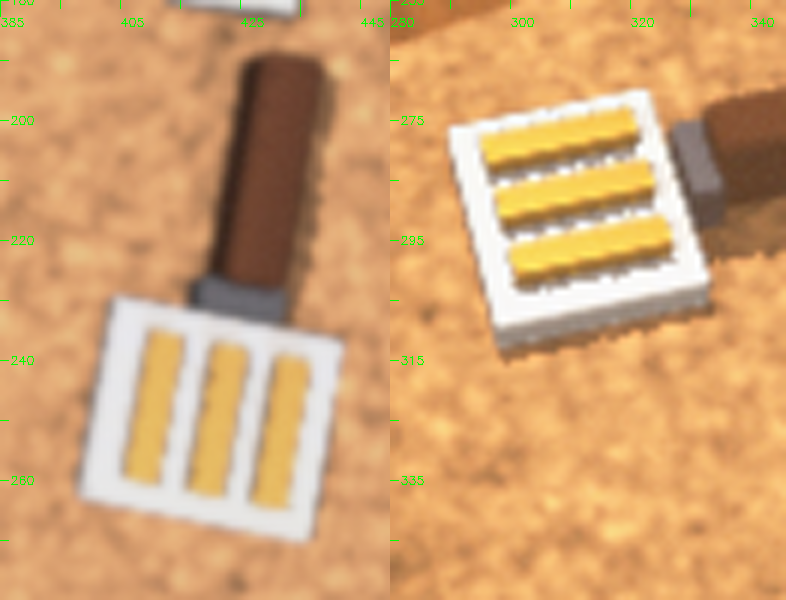

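View pics/ptop.png

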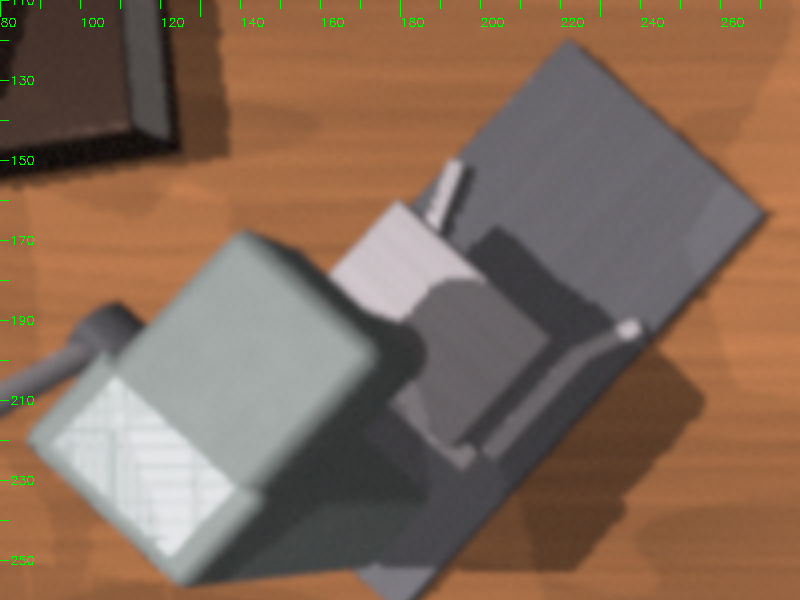

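View pics/pside.png

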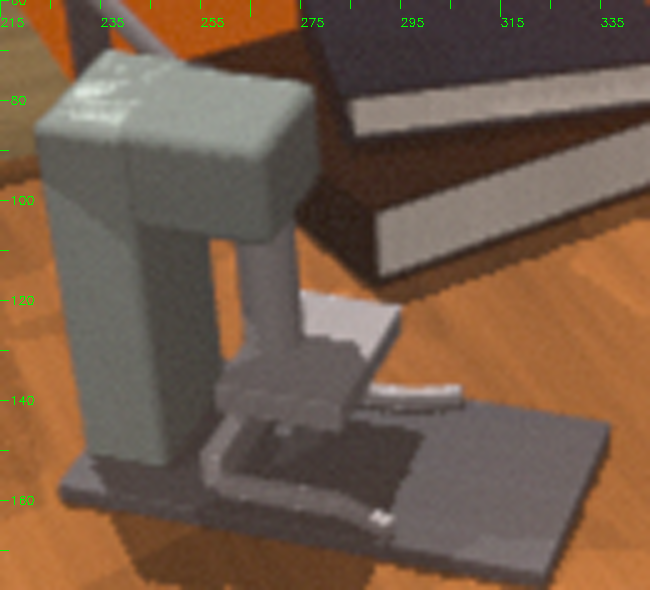

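In top pixels, the wide block's top corners are (404.2,229.5), (442.2,237), (436.3,270.2) and (398.3,262.7). In side pixels they are (323,270.2), (333.2,302), (298.2,309.7) and (289.8,276.5). The press's bed front corners are (222,120) and (272,163.3) from the top, and (337,144.8) and (324.6,174) from the side. The guide tips are (193.8,150) and (237,192) from the top, and (307,138) and (291.6,163.2) from the side.

```bash
cat > h.py <<'E'
import numpy as np
from rig import bot
from scipy.optimize import least_squares
C={n:bot.get_calibration(n) for n in("side","top")}
def proj(n,P):
    c=C[n];P=np.atleast_2d(P);q=P@c["world_to_cam"][:3,:3].T+c["world_to_cam"][:3,3]
    u=q[:,0]/-q[:,2];v=-q[:,1]/-q[:,2];d=1+c["k1"]*(u*u+v*v)
    return np.c_[c["fx"]*u*d+c["cx"],c["fy"]*v*d+c["cy"]]
def tri(pt,ps):
    return least_squares(lambda p:np.r_[(proj("top",p)-pt).ravel(),(proj("side",p)-ps).ravel()],[.5,.2,.03])
def fit(model,obs,x0):   # model Nx3 ; obs list (cam,idx,px); pose x,y,z,yaw
    def W(p):
        c,s=np.cos(p[3]),np.sin(p[3]);return model@np.array([[c,s,0],[-s,c,0],[0,0,1]])+p[:3]
    return least_squares(lambda p:np.concatenate([(proj(n,W(p)[i])-px).ravel() for n,i,px in obs]),x0)
E
python3 - <<'E'
from h import *
np.set_printoptions(precision=4,suppress=True)
t=[(404.2,229.5),(442.2,237),(436.3,270.2),(398.3,262.7)]
s=[(323,270.2),(333.2,302),(298.2,309.7),(289.8,276.5)]
for a,b in zip(t,s): r=tri(a,b);print(r.x,np.abs(r.fun).max())
# holder x axis points away from handle => world -x; y axis => world -y
m=np.array([(-35,-40,14),(-35,40,14),(35,40,14),(35,-40,14)])/1e3
r=fit(m,[("top",i,t[i]) for i in range(4)]+[("side",i,s[i]) for i in range(4)],[.45,-.1,0,3.1]);print("wide",r.x,r.fun)
t=[(222,120),(272,163.3),(193.8,150),(237,192)];s=[(337,144.8),(324.6,174),(307,138),(291.6,163.2)]
for a,b in zip(t,s): r=tri(a,b);print(r.x,np.abs(r.fun).max())
m=np.array([(-150,-70,12),(-150,70,12),(-64,-60,22),(-64,60,22)])/1e3
r=fit(m,[("top",i,t[i]) for i in range(4)]+[("side",i,s[i]) for i in range(4)],[.5,.3,0,2.3]);print("press",r.x,r.fun)
E
```

```text
[ 0.4791 -0.0934  0.0108] 0.23127231785315416
[ 0.4635 -0.1708  0.0126] 0.04334333109591171
[ 0.3965 -0.1573  0.012 ] 0.1457869881464262
[ 0.4118 -0.0799  0.0121] 0.13066215451226526
wide [ 0.4378 -0.1253 -0.0023  2.9445] [-0.067  -0.6132  0.1485 -0.4311  0.1929  0.3045 -0.3305  0.1014  0.0183
 -0.5347  0.4494  0.3451 -0.5173  0.4351 -0.4747 -0.0415]
[0.7065 0.2843 0.0102] 0.1857161395633966
[0.6147 0.1777 0.0155] 0.49343385026634223
[0.64   0.3383 0.0196] 0.21872564769040537
[0.5538 0.2471 0.0224] 0.062399803803657505
press [0.5494 0.3335 0.0007 2.402 ] [-0.1349 -0.9012 -1.1485  0.6453  1.1709  1.2028  0.5222 -1.2968  0.1598
 -0.751  -1.5796  0.4381 -0.2001 -0.0584  0.9717 -0.1302]
```

```bash
cat >> h.py <<'E'
from scipy.spatial.transform import Rotation as R
np.set_printoptions(precision=4,suppress=True)
def go(p,yaw):
    """tool-frame shift (mm) and turn (deg) to TCP p, pointing down, tool x at yaw"""
    s=bot.get_state();w,x,y,z=s["ee_rot"];r=R.from_quat([x,y,z,w]);c,n=np.cos(yaw),np.sin(yaw)
    t=R.from_matrix(np.array([[c,n,0],[n,-c,0],[0,0,-1]]))
    print("shift",r.inv().apply(np.array(p)-s["ee_pos"])*1e3,"turn",np.degrees((r.inv()*t).as_rotvec()),"pos",s["ee_pos"],"t",s["time"],"F",s["contact_force"])
E
python3 - <<'E'
from h import *
def bp(n,px,z):
    r=least_squares(lambda p:(proj(n,[p[0],p[1],z])-px).ravel(),[.5,.2]);return r.x
def yaw(n,a,b,z): d=bp(n,b,z)-bp(n,a,z);return np.arctan2(d[1],d[0])
print("bed edge top",yaw("top",(272,163.3),(187.5,253.75),.012),"side",yaw("side",(324.6,174),(227.4,158),.012))
print("front edge +90",yaw("top",(272,163.3),(222,120),.012)+np.pi/2, yaw("side",(324.6,174),(337,144.8),.012)+np.pi/2)
print("plate",yaw("top",(218,194.5),(179.5,160),.08)+np.pi/2,bp("top",(198.8,177.2),.08))
print("handle end, grip px",proj("top",[[.5604,-.1498,.04],[.5212,-.142,.04]]))
go([.5212,-.142,.15],2.9445)
E
```

```text
bed edge top 2.40520863863422 side 2.4426069712561422
front edge +90 2.429079042330261 2.4235037096740237
plate 2.421891580757759 [0.5753 0.308 ]
handle end, grip px [[434.7315 188.2656]
 [431.3338 207.8411]]
shift [-538.28   -527.3068   81.1462] turn [-0.1183 -0.027  -8.9207] pos [0.1983 0.539  0.2302] t 0.1 F [ 0.1914 -0.5888 -1.0242]
```

Call:
{"method": "drive_tool", "body": {"steps": [0,-538,-527,60,0,0,-9,0,-538,-527,60,0,0,-9,0,-538,-527,60,0,0,-9,0,-538,-527,60,0,0,-9,0,-538,-527,60,0,0,-9,0,-538,-527,60,0,0,-9,0,-538,-527,60,0,0,-9,0,-538,-527,60,0,0,-9], "force": 60}}

```text
time: 0.9
ee_pos: [0.3692, 0.1785, 0.1993]
ee_rot: [0.0, 0.098, 0.995, 0.0]
contact_force: [1.1, 0.3, -0.3]
grip_width: 1.003
grip_force: 0.0
```

```bash
python3 -c "
from h import *
go([.5212,-.142,.15],2.9445)"
```

```text
shift [-211.2994 -284.9265   49.3007] turn [0.0055 0.0077 0.1019] pos [0.3692 0.1785 0.1993] t 0.9 F [ 1.1453  0.2986 -0.315 ]
```

Call:
{"method": "drive_tool", "body": {"steps": [0,-211,-285,50,0,0,0,0,-211,-285,50,0,0,0,0,-211,-285,50,0,0,0,0,-211,-285,50,0,0,0,0,-211,-285,50,0,0,0,0,-211,-285,50,0,0,0,0,-211,-285,50,0,0,0,0,-211,-285,50,0,0,0]}}

```text
time: 1.7
ee_pos: [0.5218, -0.145, 0.1485]
ee_rot: [0.0, 0.1, 0.995, -0.001]
contact_force: [0.4, 0.2, 0.5]
grip_width: 0.998
grip_force: 0.0
```

```bash
python3 -c "
from h import *
go([.5212,-.142,.012],2.9445)"
```

```text
shift [  1.2275   2.9987 136.5113] turn [-0.0816  0.012  -0.2022] pos [ 0.5218 -0.145   0.1485] t 1.7 F [0.3772 0.2009 0.4647]
```

Call:
{"method": "drive_tool", "body": {"steps": [0,1,3,40,0,0,0,0,1,3,75,0,0,0,0,1,3,105,0,0,0,0,1,3,125,0,0,0,0,1,3,136,0,0,0,0,1,3,136,0,0,0,0,1,3,136,0,0,0]}}

```text
time: 2.4
ee_pos: [0.5208, -0.1371, 0.0143]
ee_rot: [0.0, 0.098, 0.995, -0.0]
contact_force: [-0.3, -0.2, 0.6]
grip_width: 1.001
grip_force: 0.0
```

Call:
{"method": "drive_tool", "body": {"steps": [255,0,0,0,0,0,0,255,0,0,0,0,0,0,255,0,0,0,0,0,0,255,0,0,0,0,0,0,255,0,0,0,0,0,0,255,0,0,0,0,0,0,255,0,0,0,0,0,0,255,0,0,0,0,0,0], "force": 60}}

```text
time: 3.2
ee_pos: [0.5208, -0.1374, 0.014]
ee_rot: [0.0, 0.098, 0.995, -0.0]
contact_force: [-0.1, -1.1, 3.0]
grip_width: 0.245
grip_force: 59.6
```

Call:
{"method": "drive_tool", "body": {"steps": [255,0,0,-30,0,0,0,255,0,0,-70,0,0,0,255,0,0,-105,0,0,0,255,0,0,-105,0,0,0,255,0,0,-105,0,0,0]}}

```text
time: 3.7
ee_pos: [0.5201, -0.1368, 0.1185]
ee_rot: [0.0, 0.098, 0.995, 0.0]
contact_force: [-0.9, 0.5, -3.5]
grip_width: 0.241
grip_force: 59.4
```

```bash
python3 -c "
from h import *
import cv2
go([.699,.199,.12],2.42)
cv2.imwrite('pics/lift.png',cv2.resize(bot.snapshot('side')[150:350,230:490,::-1],None,fx=3,fy=3))"
```

```text
shift [-110.1998  364.2048   -1.3906] turn [ 0.0159  0.0055 30.1285] pos [ 0.5201 -0.1368  0.1185] t 3.7 F [-0.9254  0.5098 -3.4628]
```

View pics/lift.png

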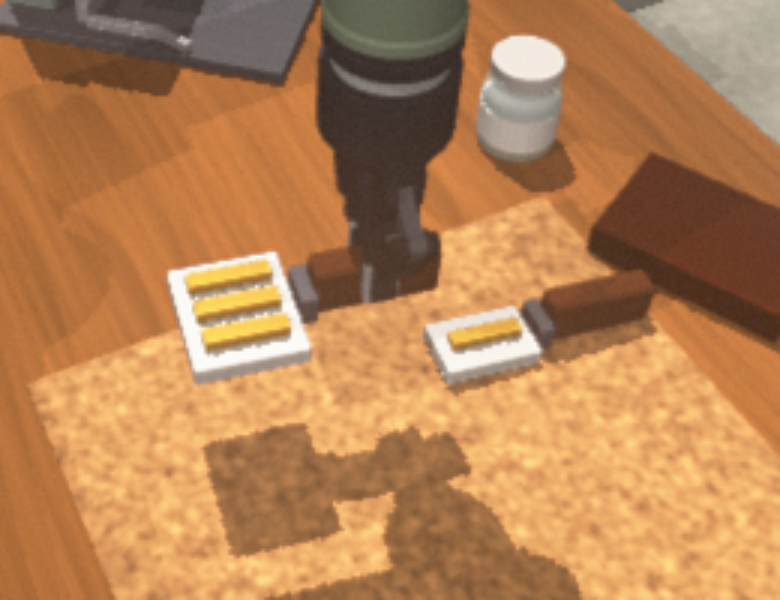

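The wide holder hangs level in the grip and the narrow one has not moved. In the side view, the wide block's corners are at about (287,240), (322,235), (333,267) and (295,274).

Call:
{"method": "drive_tool", "body": {"steps": [255,-10,35,0,0,0,3,255,-22,75,0,0,0,6,255,-35,115,0,0,0,9,255,-47,155,0,0,0,12,255,-59,195,0,0,0,15,255,-71,235,0,0,0,19,255,-83,275,0,0,0,23,255,-92,305,0,0,0,26]}}

```text
time: 4.55
ee_pos: [0.6682, 0.1466, 0.1145]
ee_rot: [-0.003, 0.32, 0.948, -0.001]
contact_force: [-0.1, 0.2, -1.7]
grip_width: 0.243
grip_force: 59.4
```

```bash
python3 -c "
from h import *
go([.699,.199,.12],2.42)"
```

```text
shift [ 7.2691 60.3256 -5.6766] turn [-0.2284 -0.2681  4.071 ] pos [0.6682 0.1466 0.1145] t 4.55 F [-0.0832  0.2448 -1.6828]
```

Call:
{"method": "drive_tool", "body": {"steps": [255,3,25,-4,0,0,2,255,6,48,5,0,0,3,255,7,60,20,0,0,4,255,7,60,45,0,0,4,255,7,60,45,0,0,4,255,7,60,45,0,0,4,255,7,60,45,0,0,4]}}

```text
time: 5.25
ee_pos: [0.7005, 0.1958, 0.0736]
ee_rot: [-0.0, 0.352, 0.936, -0.0]
contact_force: [0.5, -0.1, -2.0]
grip_width: 0.242
grip_force: 59.4
```

Run:
```python
from h import *
import cv2
go([.699,.199,.026],2.42)
a=cv2.resize(bot.snapshot('side')[60:200,215:395,::-1],None,fx=4,fy=4,interpolation=2)
b=cv2.resize(bot.snapshot('top')[80:230,150:350,::-1],None,fx=4,fy=4,interpolation=2)
cv2.imwrite('pics/ps.png',a);cv2.imwrite('pics/pt.png',b)
```

```text
shift [ 3.2316  1.3631 47.5879] turn [-0.0142 -0.0093  0.1008] pos [0.7005 0.1958 0.0736] t 5.25 F [ 0.5327 -0.0824 -2.0411]
```

View pics/pt.png

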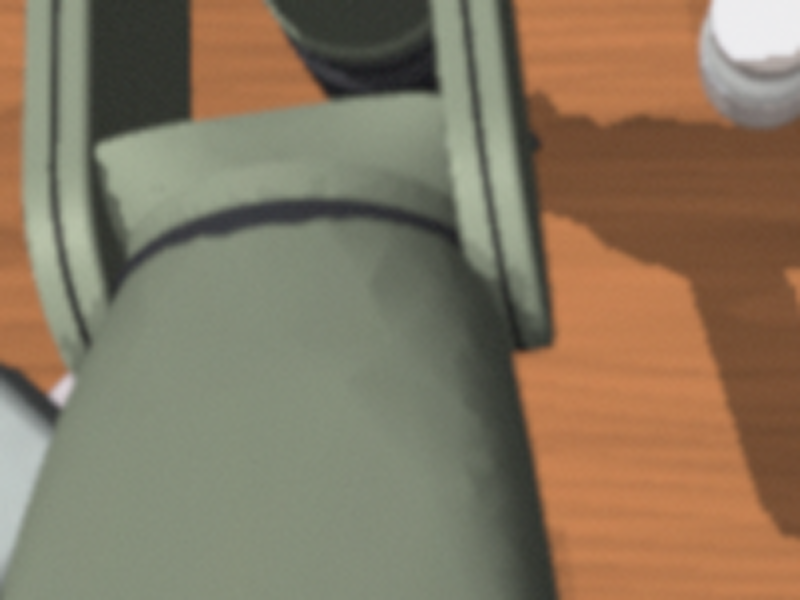

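View pics/ps.png

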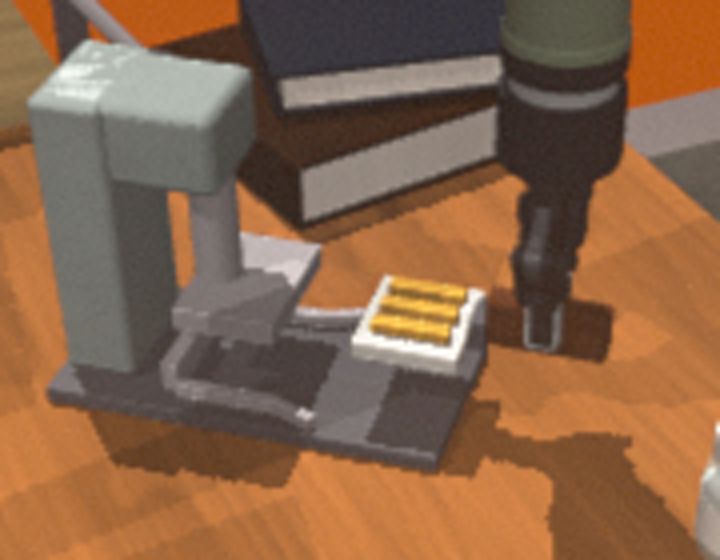

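The side view shows the wide block level just above the bed front, with top corners at about (312,129), (337,133), (330.5,150) and (303,146). The arm hides the press from the top camera. I'll check the in-hand pose from the side view.

Run:
```python
from h import *
m=np.array([(35,-40,14),(-35,-40,14),(-35,40,14),(35,40,14)])/1e3
px=[(312,129.3),(336.8,133),(330.5,150),(303.3,146.3)]
z=.0736-.014
g=lambda p:np.concatenate([((proj("side",m@np.array([[np.cos(p[2]),np.sin(p[2]),0],[-np.sin(p[2]),np.cos(p[2]),0],[0,0,1]])+[p[0],p[1],z])-[0,0])-px).ravel()])
r=least_squares(g,[.63,.25,2.42]);print("fit",r.x,r.fun)
d=r.x[:2]-[.549,.331];c,s=np.cos(2.42),np.sin(2.42);print("in press",d@[c,s],d@[-s,c])
e=np.array([.7005,.1958])+.084*np.array([c,s]);print("expected",e)
```

```text
fit [0.6372 0.2453 2.4475] [-0.3949 -0.0738  0.3896 -0.1492 -0.169   0.2567  0.1716 -0.0735]
in press -0.12279585225961055 0.006057548275454517
expected [0.6374 0.2513]
```

Call:
{"method": "drive_tool", "body": {"steps": [255,0,2,15,0,0,0,255,0,2,30,0,0,0,255,0,2,40,0,0,0,255,0,2,44,0,0,0,255,0,2,46,0,0,0,255,0,2,47,0,0,0,255,0,2,47,0,0,0]}}

```text
time: 6.05
ee_pos: [0.7023, 0.1978, 0.027]
ee_rot: [0.0, 0.352, 0.936, 0.0]
contact_force: [1.2, 1.0, -2.7]
grip_width: 0.245
grip_force: 59.4
```

Call:
{"method": "drive_tool", "body": {"steps": [255,0,0,1,0,0,0,255,10,0,1,0,0,0,255,20,0,1,0,0,0,255,30,0,1,0,0,0,255,38,0,1,0,0,0,255,45,0,1,0,0,0,255,50,0,1,0,0,0,255,50,0,1,0,0,0]}}

```text
time: 6.85
ee_pos: [0.6636, 0.2318, 0.026]
ee_rot: [-0.0, 0.352, 0.936, 0.0]
contact_force: [-0.2, 2.0, 1.6]
grip_width: 0.243
grip_force: 59.9
```

Run:
```python
from h import *
import cv2
c,s=np.cos(2.42),np.sin(2.42)
go([.549-.084*c,.331-.084*s,.026],2.42)
cv2.imwrite('pics/p2.png',cv2.resize(bot.snapshot('side')[90:190,225:365,::-1],None,fx=5.6,fy=5.6,interpolation=2))
```

```text
shift [67.5357 -1.016   0.0717] turn [ 0.0261 -0.0578  0.1654] pos [0.6636 0.2318 0.026 ] t 6.85 F [-0.2234  1.9937  1.5569]
```

View pics/p2.png

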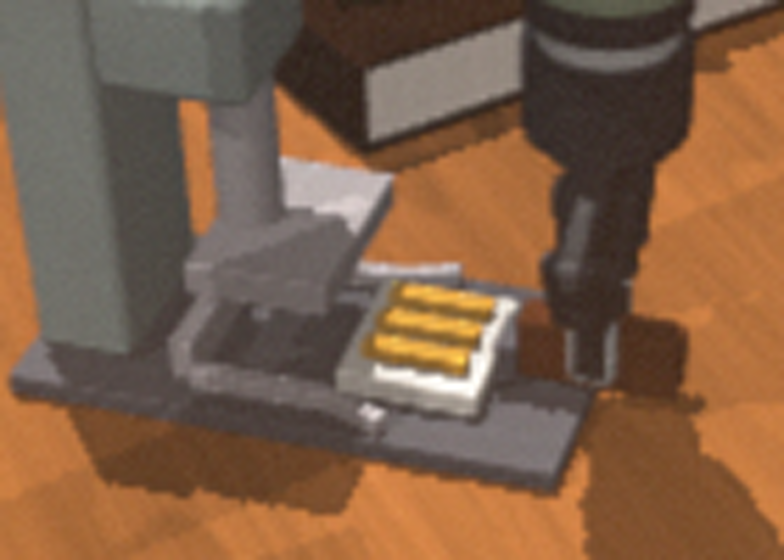

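The block sits on the bed at the mouth between the flares. Its near corner is by the near guide tip and the far gap is similar, so it is roughly centred. I'll slide on and watch the force.

Call:
{"method": "drive_tool", "body": {"steps": [255,7,0,0,0,0,0,255,14,0,0,0,0,0,255,21,0,0,0,0,0,255,28,0,0,0,0,0,255,33,0,0,0,0,0,255,36,0,0,0,0,0,255,36,0,0,0,0,0]}}

```text
time: 7.6
ee_pos: [0.6369, 0.255, 0.026]
ee_rot: [-0.0, 0.352, 0.936, 0.0]
contact_force: [0.7, -0.0, 4.2]
grip_width: 0.243
grip_force: 60.3
```

Call:
{"method": "drive_tool", "body": {"steps": [255,8,0,0,0,0,0,255,15,0,0,0,0,0,255,20,0,0,0,0,0,255,24,0,0,0,0,0,255,26,0,0,0,0,0,255,28,0,0,0,0,0,255,28,0,0,0,0,0]}}

```text
time: 8.3
ee_pos: [0.616, 0.2733, 0.026]
ee_rot: [0.0, 0.352, 0.936, 0.0]
contact_force: [2.0, -1.1, 4.8]
grip_width: 0.246
grip_force: 60.4
```

Run:
```python
from h import *
c,s=np.cos(2.42),np.sin(2.42)
go([.549-.084*c,.331-.084*s,.026],2.42)
```

```text
shift [ 4.4315 -0.9579  0.0261] turn [0.036  0.0166 0.1393] pos [0.616  0.2733 0.026 ] t 8.3 F [ 1.9987 -1.0903  4.7647]
```

Now I'll creep in until it touches the stop.

Call:
{"method": "drive_tool", "body": {"steps": [255,1,0,0,0,0,0,255,2,0,0,0,0,0,255,3,0,0,0,0,0,255,4,0,0,0,0,0,255,5,0,0,0,0,0,255,5,0,0,0,0,0]}}

```text
time: 8.9
ee_pos: [0.613, 0.2758, 0.0261]
ee_rot: [0.001, 0.352, 0.936, 0.0]
contact_force: [3.8, -3.0, 5.1]
grip_width: 0.242
grip_force: 60.3
```

Call:
{"method": "drive_tool", "body": {"steps": [255,1,0,0,0,0,0,255,2,0,0,0,0,0,255,3,0,0,0,0,0,255,3,0,0,0,0,0]}}

```text
time: 9.3
ee_pos: [0.6126, 0.2758, 0.0264]
ee_rot: [0.003, 0.352, 0.936, -0.001]
contact_force: [6.8, -9.0, 4.0]
grip_width: 0.238
grip_force: 59.9
```

The force has risen to about 11 N and motion has stopped where home is expected. Releasing now.

Call:
{"method": "drive_tool", "body": {"steps": [255,-2,0,0,0,0,0,150,-2,0,0,0,0,0,100,-2,0,0,0,0,0,60,-2,0,0,0,0,0,60,-2,0,0,0,0,0,60,-2,0,0,0,0,0,60,-2,0,0,0,0,0]}}

```text
time: 10.0
ee_pos: [0.6113, 0.277, 0.0254]
ee_rot: [-0.0, 0.352, 0.936, -0.0]
contact_force: [-0.3, -0.3, 0.1]
grip_width: 0.763
grip_force: 0.0
```

Call:
{"method": "drive_tool", "body": {"steps": [60,0,0,-15,0,0,0,60,-10,0,-40,0,0,0,60,-30,0,-70,0,0,0,60,-60,0,-100,0,0,0,60,-90,0,-120,0,0,0,60,-90,0,-120,0,0,0,60,-90,0,-120,0,0,0]}}

```text
time: 10.7
ee_pos: [0.6802, 0.2171, 0.1475]
ee_rot: [0.001, 0.353, 0.936, 0.001]
contact_force: [0.1, 0.2, -0.4]
grip_width: 0.765
grip_force: 0.0
```

Run:
```python
from h import *
import cv2
cv2.imwrite('pics/end.png',cv2.resize(bot.snapshot('side')[80:290,215:465,::-1],None,fx=2.8,fy=2.8,interpolation=2))
```

```text
(no output)
```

View pics/end.png

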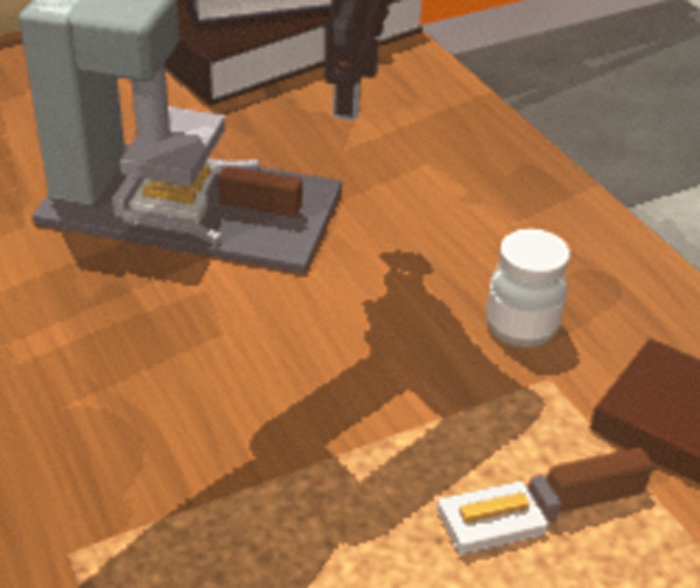

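The holder lies in the channel under the plate and the narrow one is unmoved. The end of the handle's top edge is at about (322,145). I'll check that against the home prediction.

Run:
```python
from h import *
c,s=np.cos(2.42),np.sin(2.42)
for dx in(0,-.012):
    print(dx,proj("side",[[.549+(dx-.125)*c-y*s,.331+(dx-.125)*s+y*c,z] for y,z in((-.011,.052),(.011,.052),(.011,.018))]))
```

```text
0 [[323.1665 142.7361]
 [320.9355 147.4303]
 [320.8762 157.8304]]
-0.012 [[327.5374 143.4536]
 [325.3631 148.1685]
 [325.2137 158.5765]]
```

```bash
python3 -c "
from rig import bot
print(bot.sign_off())"
```

```text
the job is handed in; nothing more can be done
None
```

The wide type holder is in the press, flat in the channel and pushed in until it met firm resistance at the expected home position; the narrow holder was not touched, and the job is handed in (no verdict was returned).

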